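# Set the trimming-board fence to the red stop

## Robot

A 6-joint arm with a two-finger parallel gripper is mounted at the origin on the work surface. World frame = base frame: x ahead of the robot, y to its left, z up, the work surface at z = 0. Lengths are in m, angles in rad, forces in N, time in s.
With the tool pointing down it reaches from about 0.2 to 0.875 m from the base axis. Payload 3.4 kg.
Tool frame: the origin (TCP) lies midway between the tips of the shut fingers; the grasp point (between the pads) lies 19 mm behind it (env.grip_depth is the distance from the TCP to the grasp point, in m); z points along the fingers, y is the line along which they close (so a half turn about z gives the same grasp; the last joint's range is limited). The gripper opens to 94 mm and grips with 3 to 60 N. Pads are 16 mm wide; open, the fingers measure 119 mm over their backs; the gripper's body (75 mm by 177 mm) begins 78 mm behind the grasp point.
Start: joints at [-0.121, 0.276, 1.505, -0, 1.361, -0.121], TCP at [0.575, -0, 0.205] pointing down, gripper open.
Joint ranges: [-2.89, 2.89], [-0.75, 2.08], [0.22, 2.7], [-1.18, 4.32], [0.11, 2.71], [-2.7, 2.7]. Speed limits (rad/s): [2.57, 2.57, 3.14, 3.14, 3.14, 3.14].

## Interface

Orientations are given as a rotation vector (axis times angle).
In Python, from bench import get_state, optics, workorder, spotter, env gives the robot as it stands.
- The arm moves only by the shell command python3 -m pendant 'ROWS' [FORCE]. ROWS is JSON, one flat list of numbers, 5 for each row, row after row: the shift along the tool's x, y, z in cm, then the turn about the tool's z in rad, then the finger opening in cm, from 0 to 9.4. A call has 1 to 12 rows; each row is the pose to reach, as a shift and turn from the pose commanded when the call began, along the tool's axes at that moment; what a row does not reach only later rows make up. A row lasts 1/8 s, in which the tool goes at most 62.5 mm and 10.7 degrees, less where a joint would pass 70% of its speed; a pose out of reach is approached as far as the arm can. A call with a gripper value outside its range is refused whole. The fingers move at their own pace and stop on an object; FORCE is the grip in N (left out, the last holds). Time passes only in rows, so rows that repeat a pose let the fingers close. It gives the time, the measured TCP pose, the force, the opening and the grip force at its end, in the units of the state.
- get_state(): the state, without advancing time (a new reading comes with each control period).
- optics.read_camera(name): name is "scene" or "side" or "wrist"; returns a dict with "img" (400x640x3 uint8, red, green, blue), "intrinsics" (3x3 intrinsics, pixels), "origin" and "orientation" of the camera in the world; the wrist camera has in their place "hand_eye" (4x4, takes a point from camera to tool coordinates, whose origin is the TCP and whose axes are the flange's). Camera axes: x right, y down, z forward; pixel columns grow to the right and rows downward; lengths in m; the calibration is good to about 2 mm. A picture is of the moment at which its call begins: read the wrist's pose just before it. There is no depth.
- workorder.job_done(): hands the job in; it is judged then, once.
Trained networks look in a picture, given as the dict that the camera call returned (one of the last four; its "shot" number tells which), for a name from the list of things; names that differ only in an ending like _2 or _b are one class to them, and where a whole thing is asked for, a point or a joint stands for the part that bears it (a point fixed in the world has none). Each returns a list of dicts, best first, with "score" (0 to 1); they miss things now and then, are a little off and sometimes report something else, mostly with a low value. They report only what shows in the picture. A call takes as long as a camera call.
- spotter.regions_of(name, picture): "pixels" (400x640 bool, what is visible of it).
- spotter.spot_point(name, picture): "xyz" ([x, y, z] in m, in world coordinates, good to about 4 mm: a listed point, or the origin of a listed thing).
The state is a dict: "time_s": time; "qpos": joint angles; "qvel": joint speeds; "joint_torque": joint torques, N m; "position": TCP position; "orientation": TCP orientation; "ft_force": force on the tool from outside, world axes, zero at the start; "torque": the same for the moment, N m; "width": finger opening in m; "gripper_force": force on a finger pad.
Only numpy, scipy, OpenCV 4.12 (cv2) and the standard library are available. Lean on these libraries where they do the work, as an engineer would, in place of code of your own. Each camera call takes 0.05 s, during which the arm holds its last target. There are 200 camera calls.

## Task

The next clay slabs are to be trimmed to the length set by the red stop: with shut fingertips press down the yellow pad in the middle of the fence's slider, which frees its brake, keep it pressed while you push the slider along its rail until it rests against the red stop, then let the pad come up so that the brake holds again. Never force the slider along while the brake holds, do not pick anything up, and leave the clay pieces and everything else on the table where they are.

Things in the scene. Friction and masses are not known exactly. Their poses are not given: they have to be found in the camera images.
- board: Fixed plywood board, 285 mm (its x) by 480 mm (its y), 12 mm thick, with a straight aluminium rail 36 mm wide, 440 mm long, top 28 mm above the table, lying along the board's y axis. Origin on the table right under the middle of the rail (the board reaches 170 mm to -x and 115 mm to +x); z up. Its place and yaw vary.
- fence (a joint): Where the slider is along the rail, in m: 0 with the slider at the middle of the rail, growing towards the board's +y. Freed, it moves with 1 to 2 N; held by its brake it drags heavily (about 10 N).
- fence_mid (a point): Centre of the black slider from above, 64 mm above the table. Slider: 60 mm across the rail, 100 mm along it (ends 50 mm from here: it touches a stop when 60 mm from that stop's centre), with a black cheek 15 mm thick, 50 mm wide, 64 mm high at each end, 70 mm clear between; an aluminium fence bar 14 mm thick, top 39 mm high, reaches 140 mm to the board's -x.
- pad (a joint): How far the yellow brake pad is pressed down, in m: about 0 when up (brake holds), 0.006 fully down (it bottoms there). The spring takes about 6 N to start and 8.5 N fully down; from about 0.002 the brake is free. It springs back up when released and the brake holds again at once.
- pad_top (a point): Middle of the top face of the yellow pad between the two black cheeks. The face is 46 mm (board x) by 66 mm (board y), level, open above and to both sides across the rail, 50 mm above the table when up, 14 mm below the cheek tops.
- red_stop_mid (a point): Centre of the top of the red stop block, fixed on the rail: 56 mm across the rail, 20 mm along it, its top 62 mm above the table, with a dark screw head, 16 mm in diameter, 10 mm high on top. It may be at either end of the rail.
- white_stop_mid (a point): The same point of the white stop block, the same shape, at the other end of the rail: not the one wanted.
- heart: Clay heart ornament, about 60 mm and 8 mm thick, loose on the board beyond the rail; origin under its middle. Leave it.
- star: Clay star ornament, 50 mm, 8 mm thick, loose on the board beyond the rail; origin under its middle. Leave it.
- horse: Small clay horse, 75 mm long and 72 mm high, standing loose on the board at one end on the robot's side; origin between its feet. Leave it.
- clay_plate: Clay plate, 150 mm across, 22 mm high, on the table; origin under its middle. Leave it.
- clay_bowl: Clay bowl, 90 mm across, 45 mm high, on the table; origin under its middle. Leave it.
- glazed_bowl: Terracotta bowl, 100 mm across, 45 mm high, on the table; origin under its middle. Leave it.
- jar: Amber glass jar with a white cap, 56 mm across, 70 mm high, on the table; origin under its middle. Leave it.

How it is judged:
On the way, in this order (a step that is already met when the one before it is completed fails the run):
1. the yellow pad is pressed down at least 2.5 mm by the fingers, with the slider still more than 20 mm from the red stop (value of joint pad above 0.0025 m and contact force between the fingers and pad above 1 N and horizontal distance between fence_mid and red_stop_mid above 0.08 m), for 0.1 s.
2. the slider reaches the red stop (gap under 4 mm) with the pad still pressed (horizontal distance between fence_mid and red_stop_mid below 0.064 m and value of joint pad above 0.001 m), for 0.1 s.
At the end, for the whole second after the job is handed in: The slider rests still against the red stop, gap under 4 mm, the pad is up again so that the brake holds, and every other thing is within 20 mm of where it was (horizontal distance between fence_mid and red_stop_mid below 0.064 m and value of joint pad below 0.001 m and not (velocity of joint fence above 0.005 m/s or velocity of joint fence below -0.005 m/s) and distance of each of heart, star, horse, clay_plate, clay_bowl, glazed_bowl, jar from where it was at the start of the episode below 0.02 m); the robot touches nothing.
It fails at once if the slider is forced along while the pad is up and its brake holds (faster than 10 mm/s) (value of joint pad below 0.0005 m and (velocity of joint fence above 0.01 m/s or velocity of joint fence below -0.01 m/s)).
It fails at once if a clay piece or another thing on the table is lifted or shoved by more than 20 mm (distance of any of heart, star, horse, clay_plate, clay_bowl, glazed_bowl, jar from where it was at the start of the episode above 0.02 m).
It also fails if it takes over 42 s, if anything falls off the work surface, if the arm or the gripper's body presses on something with over 40 N, if the wrist force passes 120 N, or if a joint passes its speed limit or range.

## Working session

There is one attempt and no reset: what is moved stays moved. The work goes in short steps, Python scripts to look and compute and a shell command to move; the robot and the scene stay as the last step left them, time stands still between calls to the robot, and variables do not carry over. Pictures are saved under pics/ and viewed, at most 10 in all, crops included, and the job is handed in when it is done.

```bash
mkdir -p pics
cat > h.py <<'E'
import numpy as np, cv2
from bench import get_state, optics, workorder, spotter, env
from scipy.spatial.transform import Rotation as R
def snap(n,f):
    p=optics.read_camera(n); cv2.imwrite('pics/'+f,p['img'][:,:,::-1]); return p
def tool(p):
    s=get_state(); return R.from_rotvec(s['orientation']).inv().apply(np.array(p)-s['position'])*100
E
python3 - <<'E'
from h import *
s=get_state(); print(s['position'],R.from_rotvec(s['orientation']).as_matrix().round(3).tolist(),s['time_s'])
for c in ['scene','side']:
    p=snap(c,c+'1.png')
    for n in ['fence_mid','pad_top','red_stop_mid','white_stop_mid','board','horse','heart','star','jar']:
        for d in spotter.spot_point(n,p)[:2]: print(c,n,np.round(d['xyz'],4),round(d['score'],2))
a=cv2.imread('pics/scene1.png');b=cv2.imread('pics/side1.png')
cv2.imwrite('pics/both.png',cv2.resize(np.vstack([a,b]),(480,600)))
E
```

```text
[5.74450427e-01 5.74806977e-05 2.04626819e-01] [[0.0, 1.0, -0.002], [1.0, -0.0, 0.0], [0.0, -0.002, -1.0]] 0.0
scene fence_mid [ 0.5407 -0.0656  0.0616] 0.67
scene pad_top [ 0.5397 -0.0678  0.0471] 0.62
scene red_stop_mid [0.5549 0.0854 0.0632] 0.7
scene white_stop_mid [ 0.5363 -0.2221  0.0654] 0.57
scene board [ 5.463e-01 -6.930e-02 -3.000e-04] 0.74
scene horse [0.4426 0.1212 0.0126] 0.57
scene heart [0.6288 0.1004 0.0119] 0.51
scene star [ 0.618  -0.1262  0.0092] 0.73
scene jar [ 0.545   0.4295 -0.0026] 0.93
side fence_mid [ 0.543  -0.0646  0.0594] 0.57
side pad_top [ 0.544  -0.0691  0.0514] 0.75
side pad_top [ 0.547 -0.068 -0.001] 0.71
side white_stop_mid [ 0.535  -0.2193  0.0619] 0.72
side board [ 0.5448 -0.0657 -0.0014] 0.93
side horse [0.4429 0.1208 0.0111] 0.82
side heart [0.6286 0.105  0.0132] 0.74
side heart [0.4411 0.1165 0.0102] 0.4
side star [ 0.6105 -0.1302  0.0115] 0.56
side jar [0.5423 0.4313 0.0033] 0.62
```

View pics/scene1.png

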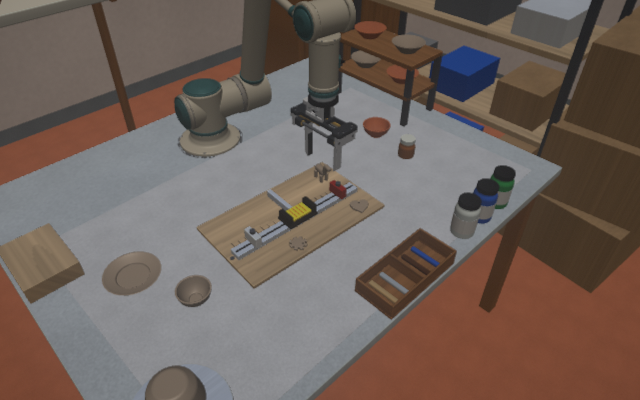

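View pics/side1.png

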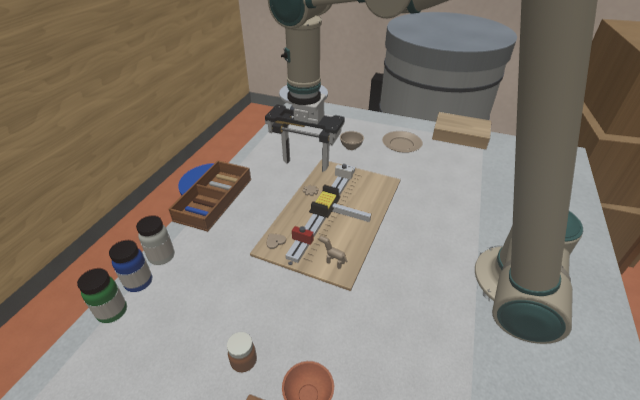

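The scene view shows the slider at about (297,212), with the red stop at (338,188) and the white stop at (254,236). The red stop is at world +y. The network points fit these positions and the known heights. I'll close the fingers, move above the pad and look with the wrist camera.

```bash
python3 -m pendant '[-3,-1.5,0,0,0, -6.8,-3.2,1,0,0, -6.8,-3.2,4,0,0, -6.8,-3.2,6,0,0, -6.8,-3.2,6,0,0, -6.8,-3.2,6,0,0, -6.8,-3.2,6,0,0, -6.8,-3.2,6,0,0]' 10
python3 - <<'E'
from h import *
s=get_state(); p=snap('wrist','w1.png'); print(s['width'],s['ft_force'])
T=np.eye(4);T[:3,:3]=R.from_rotvec(s['orientation']).as_matrix();T[:3,3]=s['position'];C=T@p['hand_eye']
for n in ['fence_mid','pad_top','red_stop_mid','white_stop_mid']:
    for d in spotter.spot_point(n,p)[:2]: print(n,np.round(d['xyz'],4),round(d['score'],2))
def px(m,z):
    u=np.append(np.argwhere(m)[:,::-1].mean(0),1); r=C[:3,:3]@np.linalg.inv(p['intrinsics'])@u
    return C[:3,3]+r*(z-C[2,3])/r[2],u
for n in ['pad_top','red_stop_mid']:
    for d in spotter.regions_of(n,p)[:1]: print(n,px(d['pixels'],.05))
p=optics.read_camera('scene')
for n in ['fence_mid','pad_top','red_stop_mid','white_stop_mid']:
    for d in spotter.spot_point(n,p)[:1]: print(n,np.round(d['xyz'],4),round(d['score'],2))
E
```

```text
time_s: 2.0
position: [0.5435, -0.068, 0.1463]
orientation: [2.22, 2.221, 0.001]
ft_force: [-1.2, 0.4, 0.2]
width: 0.0173
gripper_force: 0.0
0.01733500241742356 [-1.16211136  0.35209998  0.20821789]
fence_mid [ 0.538  -0.0659  0.0641] 0.69
pad_top [ 0.5402 -0.0666  0.0512] 0.66
white_stop_mid [ 0.5327 -0.2217  0.0639] 0.59
pad_top (array([ 0.54402504, -0.06376261,  0.05      ]), array([319.13550444, 197.99089046,   1.        ]))
red_stop_mid (array([0.55449715, 0.07660805, 0.05      ]), array([334.40273038,   3.44368601,   1.        ]))
fence_mid [ 0.5427 -0.0664  0.0624] 0.6
pad_top [ 0.5408 -0.068   0.0472] 0.49
```

View pics/w1.png

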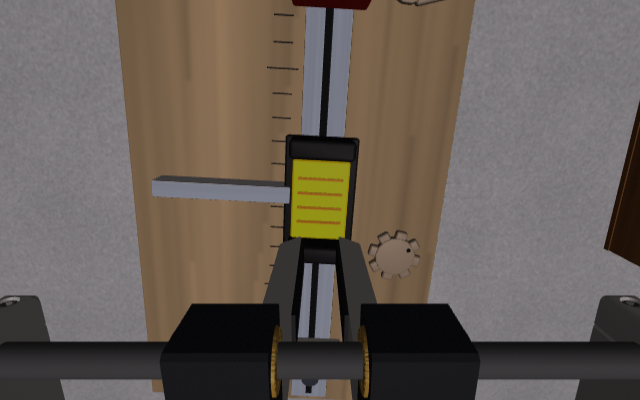

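The wrist view shows the yellow pad centred at (319,198), the cheeks at rows 148 and 250, and the red stop at the top at (334,3). All the estimates put the pad near (0.542, -0.066). Next I'll finish shutting the fingers and descend to just above the pad.

```bash
python3 -m pendant '[0.8,0,3,0,0, 0.8,0,6,0,0, 0.8,0,8,0,0, 0.8,0,8.9,0,0, 0.8,0,8.9,0,0, 0.8,0,8.9,0,0]'
```

```text
time_s: 3.35
position: [0.5438, -0.0602, 0.0573]
orientation: [2.22, 2.22, 0.002]
ft_force: [-0.2, 0.1, -0.4]
width: 0.0005
gripper_force: 0.0
```

```bash
python3 -m pendant '[0,0,0.4,0,0, 0,0,0.7,0,0, 0,0,0.9,0,0, 0,0,1.1,0,0, 0,0,1.1,0,0, 0,0,1.1,0,0]'
```

```text
time_s: 4.1
position: [0.5434, -0.0601, 0.0466]
orientation: [2.221, 2.221, 0.001]
ft_force: [-1.2, -0.0, 7.2]
width: 0.0005
gripper_force: 3.5
```

The force is 7.2 N, so the pad is about 3 mm down. I'll go 1 mm deeper and start pushing along the rail.

```bash
python3 -m pendant '[0,0,0.1,0,0, 0,0,0.1,0,0, 0.3,0,0.1,0,0, 0.8,0.05,0.1,0,0, 1.4,0.1,0.1,0,0, 2,0.1,0.1,0,0, 2.6,0.15,0.1,0,0, 3.2,0.2,0.1,0,0, 3.8,0.2,0.1,0,0, 4.2,0.2,0.1,0,0, 4.2,0.2,0.1,0,0]'
python3 - <<'E'
from h import *
p=optics.read_camera('wrist')
for n in ['fence_mid','pad_top','red_stop_mid']:
    for d in spotter.spot_point(n,p)[:1]: print(n,np.round(d['xyz'],4),round(d['score'],2))
E
```

```text
time_s: 5.48
position: [0.5457, -0.0178, 0.0457]
orientation: [2.22, 2.221, 0.002]
ft_force: [-1.6, 0.0, 7.4]
width: 0.0007
gripper_force: 3.7
red_stop_mid [0.5492 0.0893 0.0659] 0.61
```

```bash
python3 -m pendant '[0.4,0,0,0,0, 0.9,0.05,0,0,0, 1.4,0.1,0,0,0, 2,0.1,0,0,0, 2.6,0.15,0,0,0, 3.2,0.2,0,0,0, 3.7,0.2,0,0,0, 4.1,0.25,0,0,0, 4.4,0.25,0,0,0, 4.6,0.25,0,0,0]'; python3 -m pendant '[0.1,0,0,0,0, 0.2,0,0,0,0, 0.3,0,0,0,0, 0.4,0,0,0,0]'
python3 - <<'E'
from h import *
for c in ['scene','side']:
  p=snap(c,c+'2.png')
  for n in ['fence_mid','pad_top','red_stop_mid']:
    for d in spotter.spot_point(n,p)[:1]: print(n,np.round(d['xyz'],4),round(d['score'],2))
a=cv2.imread('pics/side2.png')[170:290,250:400]
cv2.imwrite('pics/side2c.png',cv2.resize(a,(750,600),interpolation=cv2.INTER_CUBIC))
E
```

```text
time_s: 6.92
position: [0.5481, 0.0277, 0.0457]
orientation: [2.22, 2.221, 0.001]
ft_force: [-1.2, -0.5, 7.7]
width: 0.0003
gripper_force: 3.7
time_s: 7.42
position: [0.5483, 0.0316, 0.0457]
orientation: [2.22, 2.22, 0.001]
ft_force: [-0.7, -0.8, 7.8]
width: 0.0004
gripper_force: 3.7
fence_mid [0.5474 0.0229 0.0616] 0.92
pad_top [0.5467 0.0266 0.0451] 0.49
red_stop_mid [0.5531 0.0859 0.0633] 0.56
fence_mid [0.5477 0.0293 0.0608] 0.96
pad_top [0.5481 0.0234 0.0479] 0.63
red_stop_mid [0.5492 0.0867 0.0607] 0.68
```

View pics/side2c.png

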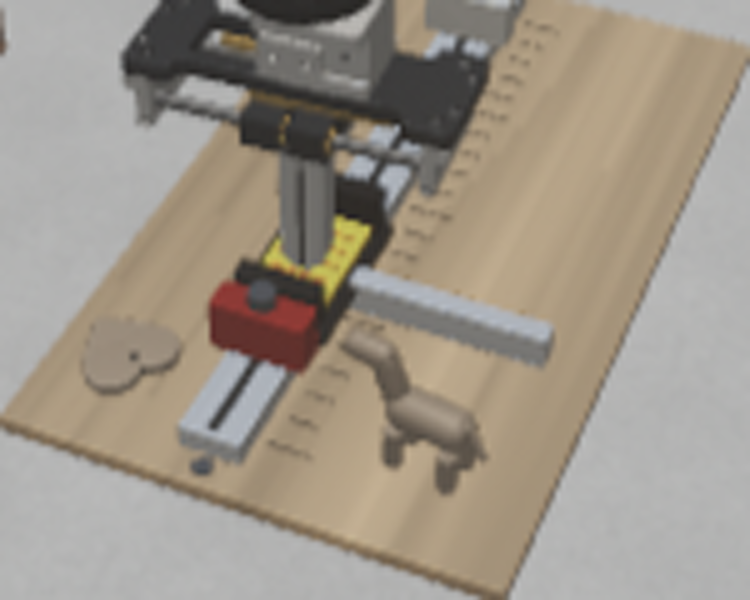

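The crop shows the slider's front cheek at or almost at the red stop (265,310), with the horse clear. I'll push on gently until the side force shows firm contact.

```bash
for i in 1; do python3 -m pendant '[0.2,0,0,0,0, 0.3,0,0,0,0, 0.4,0,0,0,0, 0.4,0,0,0,0]'; done; python3 -m pendant '[0.2,0,0,0,0, 0.4,0,0,0,0, 0.5,0,0,0,0, 0.5,0,0,0,0]'
```

```text
time_s: 8.32
position: [0.5485, 0.0345, 0.0458]
orientation: [2.217, 2.22, -0.001]
ft_force: [-2.0, -3.4, 6.2]
width: 0.0001
gripper_force: 3.7
time_s: 8.82
position: [0.5491, 0.0388, 0.046]
orientation: [2.216, 2.219, -0.001]
ft_force: [-1.0, -4.6, 7.0]
width: 0.0005
gripper_force: 3.6
```

The side force is 4.6 N, well above the 1–2 N the freed slider needs, and the tips now slip on the pad. So the slider is against the stop. I'll lift straight up and check.

```bash
python3 -m pendant '[0,0,-0.3,0,0, 0,0,-0.6,0,0, 0,0,-1.2,0,0, 0,0,-3,0,0, 0,0,-7,0,0, 0,0,-11,0,0, -4,-2,-15,0,0, -8,-2,-16,0,0, -12,-2,-16,0,0, -12,-2,-16,0,0, -12,-2,-16,0,0]'
python3 - <<'E'
from h import *
p=snap('side','side3.png'); w=snap('wrist','w3.png')
for q in (p,w):
  for n in ['fence_mid','pad_top','red_stop_mid','horse','heart','star']:
    for d in spotter.spot_point(n,q)[:1]: print(n,np.round(d['xyz'],4),round(d['score'],2))
a=cv2.imread('pics/side3.png')[170:290,250:400]
b=cv2.imread('pics/w3.png')
cv2.imwrite('pics/c3.png',np.hstack([cv2.resize(a,(375,300),interpolation=cv2.INTER_CUBIC),cv2.resize(b,(425,300))]))
E
```

```text
time_s: 10.2
position: [0.5271, -0.0782, 0.2041]
orientation: [-2.221, -2.22, -0.0]
ft_force: [0.4, -0.4, -0.5]
width: 0.0005
gripper_force: 0.0
fence_mid [0.5482 0.0312 0.0595] 0.96
pad_top [0.5489 0.0266 0.0478] 0.47
red_stop_mid [0.5546 0.0879 0.0619] 0.76
horse [0.4394 0.1202 0.0088] 0.63
heart [0.6269 0.1056 0.013 ] 0.72
star [ 0.6114 -0.1312  0.0122] 0.48
fence_mid [0.5463 0.0293 0.0622] 0.63
pad_top [0.5462 0.0294 0.0536] 0.59
heart [0.5459 0.0335 0.0634] 0.59
star [ 0.6145 -0.1288  0.011 ] 0.61
```

View pics/c3.png

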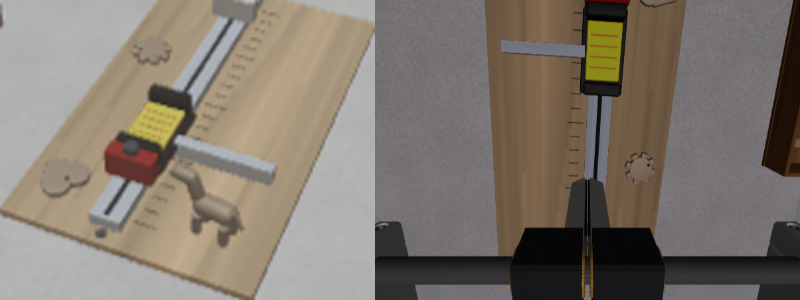

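The slider sits directly against the red stop, with no gap between the cheek and the block at (600,4) in the right-hand picture. The pad is up, nothing else has moved, and the arm is clear.

```bash
python3 -c "
from bench import workorder
print(workorder.job_done())"
```

```text
the job is handed in; nothing more can be done
None
```

The job is handed in: the slider rests against the red stop with the pad up again, and the final pictures show no gap and the clay pieces on the board where they were; the hand-in returned no verdict.

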